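# Roll a gift tube under the bench stamp and stamp it

## Task

Roll the big round gift tube along the bed of the stamp press, without lifting it, until it lies still and square on the scored line under the stamp, and let go of it. Then push the stamp's knob down until the pad bears firmly but not hard on the tube, and let the knob come all the way up again. Leave the tube lying on the line, and do not shove the jars or the carton about.

Things in the scene. Friction and masses are not known exactly. Their poses are not given: they have to be found in the camera images.
- stamp_press: The fixed bench stamp press; origin on the table under the scored line's middle, axes as stamp_mark's. Its bed is 12 mm thick, from x = -80 to +80 mm and y = -185 to +57 mm, with a lip at the far end only (8 mm high, y from 49 to 55 mm, 134 mm long), against which a tube that has overrun the line by 23 mm stops. The column stands right of the bed, its face at x = +85 mm, y -29 to +29 mm
- stamp_mark (a point): Middle of the scored line on the bed's level upper face, straight below the stamp. x runs along the line, to the right as the operator stands, to the press's column; y along the bed, from the open near (feed) end towards the far end, away from the operator; z up
- press_arm (a point): Middle of the left lower edge of the press's arm, which overhangs the line from the column (76 mm wide: y -38 to +38 mm, x -68 to +85 mm). Underside 132 mm, top 162 mm above the bed (a boss on it reaches 178 mm). So a hand that pushes the tube onto the line from the feed side must lean back from the arm, towards the operator, by 25 to 40 degrees
- gift_tube: Closed brown cardboard gift tube with paper band, lying across the bed 86 to 122 mm short of the line (-y side), up to 3.5 degrees askew. Origin mid-axis, x along the axis. 140 mm long, 92 mm across the lids (18 mm wide, at the ends), 88 between; axis 46 mm above the bed. 0.2 to 0.45 kg. Rolls freely: let go at 15, 40, 85 mm/s it coasts about 1, 6, 25 mm; push it low, 10 to 25 mm above the bed
- knob_top (a point): Middle of the flat top (36 mm across) of the black palm knob (46 mm across, 31 mm high) on the stamp's vertical plunger, above the scored line's middle; 223 mm above the bed when up
- plunger (a joint): Downward travel of the plunger in m: 0 up, at most 0.038. Sprung: 5 N to start it and 0.15 N more per mm, and it comes back up by itself. After 20 mm the pad below it meets a tube on the line; from there the pad yields by 1.3 N per mm for 9 mm, then it is rigid. A firm print needs 6 to 12 N of pad force on the tube, about 26 mm of travel
- stamp_pad: Sprung rubber pad, 60 mm along the line and 14 mm wide, in a brass holder (66 x 20 mm) under the plunger; origin in the middle of its lower face, 110 mm above the bed when up. On a tube 7 mm or more off the line it presses on the slope and rolls the tube away
- carton: Cream carton, 38 x 50 mm, 126 mm tall, standing right of the press; leave alone; origin in the middle of its underside
- jar_tall: Jar of brown spread with black lid, 68 mm across, 66 mm tall, left of the press, at the back; leave alone; origin in the middle of its underside
- jar_low: Jar of red spread with black lid, 68 mm across, 62 mm tall, left of the brown one; leave alone; origin in the middle of its underside
There are look-alikes about, which are no part of the job. Leave any green look-alike of the gift_tube alone.

How it is judged (in metres and radians):
On the way, in this order (a step that is already met when the one before it is completed fails the run):
1. the tube lies still on the scored line, square to it, untouched (y of gift_tube in the frame of stamp_mark between -0.006 and 0.006 m and angle between the x axis of gift_tube and the x axis of stamp_mark, either way round below 0.09 rad and linear speed of gift_tube below 0.005 m/s and contact force between each of the arm, the fingers and gift_tube below 0.05 N), for 0.3 s.
2. the pad bears on the tube with at least 5 N for a moment (contact force between stamp_pad and gift_tube above 5 N), for 0.2 s.
At the end, for the whole second after the job is handed in: The tube lies still with its axis within 8 mm of the scored line (6 mm before it was stamped), square to within 5 degrees and its middle within 30 mm of the line's middle; it was stamped with 5 N or more, and the knob is up again within 2 mm (y of gift_tube in the frame of stamp_mark between -0.008 and 0.008 m and x of gift_tube in the frame of stamp_mark between -0.03 and 0.03 m and angle between the x axis of gift_tube and the x axis of stamp_mark, either way round below 0.1 rad and linear speed of gift_tube below 0.005 m/s and value of joint plunger below 0.002 m); the robot touches nothing.
It fails at once if the tube is lifted more than 12 mm off the bed or rolls off it (z of gift_tube in the frame of stamp_mark above 0.058 m or z of gift_tube in the frame of stamp_mark below 0.035 m).
It fails at once if the fingers push the cardboard tube with more than 25 N (contact force between the fingers and gift_tube above 25 N).
It fails at once if the stamp bears on the tube with more than 25 N (contact force between stamp_pad and gift_tube above 25 N).
It fails at once if a jar or the carton is moved by more than 20 mm (distance of any of carton, jar_tall, jar_low from where it was at the start of the episode above 0.02 m).
It also fails if it takes over 64 s, if anything falls off the work surface, if the arm or the gripper's body presses on something with over 40 N, if the wrist force passes 120 N, or if a joint passes its speed limit or range.

## Robot

A 6-joint arm with a two-finger parallel gripper is mounted at the origin on a cart in front of the work surface, level with it; the furniture and walls round the work are solid. World frame = base frame: x ahead of the robot, y to its left, z up, the work surface at z = 0. Lengths are in mm, angles in rad, forces in N, time in s.
With the tool pointing down it reaches from about 350 to 975 mm from the base axis. Payload 7.1 kg.
Tool frame: the origin (TCP) lies midway between the tips of the shut fingers; the grasp point (between the pads) lies pinch_z behind it (pinch_z is the distance from the TCP to the grasp point, in mm); z points along the fingers, y is the line along which they close (so a half turn about z gives the same grasp; the last joint's range is limited). The gripper opens to 88 mm and grips with 3 to 60 N. Pads are 20 mm wide; open, the fingers measure 115 mm over their backs; the gripper's body (75 mm by 178 mm) begins 61 mm behind the grasp point.
Start: joints at [1.213, 0.423, 1.63, -0, 1.089, -0.019], TCP at [207.69, 589.465, 222.675] pointing down, gripper open.
Joint ranges: [-3, 3], [-0.9, 2.11], [0.09, 2.58], [-1.31, 4.45], [0.11, 2.69], [-2.54, 2.54]. Speed limits (rad/s): [2.39, 2.39, 3.01, 3.14, 3.14, 3.14].

## Interface

Orientations are given as a rotation vector (axis times angle).
In Python, from workcell import get_obs, get_image, close_job, pinch_z gives the robot as it stands.
- The arm moves only by the tool jog_arm, never from a script. Its argument "commands" is a list of rows, each a list of 3 entries, a list of its own where there are three numbers: the gripper command: -1 is shut, 1 is fully open, values between are in proportion, then the shift along the tool's x, y, z as a fraction of full scale, then the turn, a rotation vector about the tool's x, y, z as a fraction of full scale. In form: [[gripper, [tx, ty, tz], [rx, ry, rz]], ...]. A call has 1 to 10 rows; each row shifts and turns the commanded pose from where the row before left it, along the tool's axes as they then stand; what a row does not reach is not made up. Full scale, the value 1, is 0.1 m for a shift and 45 degrees for a turn. A row lasts 1/10 s, in which the tool goes at most 50 mm and 8.59 degrees, less where a joint would pass 70% of its speed; a pose out of reach is approached as far as the arm can. A call with a number of a shift or a turn outside -1 to 1 is refused whole. A call with a gripper value outside its range is refused whole. The fingers move at their own pace and stop on an object; the grip force is fixed at half the most. Time passes only in rows, so rows that do not move let the fingers close. It gives the time, the measured TCP pose, the force, the opening and the grip force at its end, in the units of the state.
- get_obs(): the state, without advancing time (a new reading comes with each control period).
- get_image(name): name is "side" or "top" or "wrist"; returns a dict with "image" (384x512x3 uint8, blue, green, red), "z_map" (384x512 float32, mm along the optical axis (not along the pixel's ray), 0 where there is no reading), "intrinsics" (3x3 intrinsics, pixels), "eye" and "orientation" of the camera in the world; the wrist camera has in their place "mount" (4x4, takes a point from camera to tool coordinates, whose origin is the TCP and whose axes are the flange's). Camera axes: x right, y down, z forward; pixel columns grow to the right and rows downward; lengths in mm; the calibration is good to about 2 mm. A picture is of the moment at which its call begins: read the wrist's pose just before it.
- close_job(): hands the job in; it is judged then, once.
The state is a dict: "t": time; "qpos": joint angles; "qvel": joint speeds; "joint_torque": joint torques, N m; "ee_pos": TCP position; "orientation": TCP orientation; "ft_force": force on the tool from outside, world axes, zero at the start; "moment": the same for the moment, N m; "width": finger opening in mm; "grasp_force": force on a finger pad.
Only numpy, scipy, OpenCV 4.12 (cv2) and the standard library are available. Lean on these libraries where they do the work, as an engineer would, in place of code of your own. Each camera call takes 0.05 s, during which the arm holds its last target. There are 200 camera calls.

## Working session

There is one attempt and no reset: what is moved stays moved. The work goes in short steps, Python scripts to look and compute and a tool call to move; the robot and the scene stay as the last step left them, time stands still between calls to the robot, and variables do not carry over. Pictures are saved under pics/ and viewed, at most 10 in all, crops included, and the job is handed in when it is done.

Besides the shell and the picture viewer there is one more tool, called after "Emit:" in YAML: its name, and indented under it one key for each argument. jog_arm: Moves the arm, as the interface text tells. Its arguments: {"type":"object","properties":{"commands":{"type":"array","items":{"type":"array"}}},"required":["commands"]}

```bash
mkdir -p pics; ls; cat > h.py <<'E'
import numpy as np, cv2
from scipy.spatial.transform import Rotation as R
from workcell import get_obs,get_image,close_job,pinch_z
def cloud(d):
    K=np.array(d["intrinsics"]);z=d["z_map"];v,u=np.mgrid[:z.shape[0],:z.shape[1]]
    p=np.stack([(u-K[0,2])/K[0,0]*z,(v-K[1,2])/K[1,1]*z,z],-1)
    if "mount" in d:
        M=np.array(d["mount"]);o=get_obs();p=p@M[:3,:3].T+M[:3,3]
        return p@R.from_rotvec(o["orientation"]).as_matrix().T+np.array(o["ee_pos"])
    o=np.array(d["orientation"]);Rm=o if o.shape==(3,3) else R.from_rotvec(o).as_matrix() if o.size==3 else None
    return p@Rm.T+np.array(d["eye"])
E
python3 - <<'E'
from h import *
print(get_obs(),pinch_z)
ims=[]
for n in("top","side"):
    d=get_image(n);np.savez(n+".npz",P=cloud(d),im=d["image"],z=d["z_map"]);print(n,d["eye"],d["orientation"],d["intrinsics"]);cv2.imwrite(f"pics/{n}.png",d["image"])
E
```

```text
pics
{'t': 0.0, 'qpos': array([ 1.21302623e+00,  4.23842453e-01,  1.63068122e+00, -3.23300798e-05,
        1.08862524e+00, -1.90250840e-02]), 'qvel': array([ 0.00050417,  0.00033901, -0.00088159,  0.00073472, -0.00018569,
       -0.00182782]), 'joint_torque': array([-1.98927206e-03, -5.44620574e+01, -2.73663014e+01,  6.42256765e-02,
        2.27167964e-02, -1.34083111e-04]), 'ee_pos': array([207.49171073, 588.95625389, 221.90415494]), 'orientation': array([-5.29491226e-01, -3.09638226e+00,  2.40952409e-03]), 'ft_force': array([ 0.07300826, -0.14842759, -1.38794127]), 'moment': array([0.00255301, 0.00469805, 0.010489  ]), 'grasp_force': 0.0, 'width': 88.07830897673512} 18.700000000000003
top [ 284.38984506 -312.8783604  1361.39599816] [-2.11081955  2.11945032 -0.21026783] [[417.05344668   0.         253.81701011]
 [  0.         417.05344668 190.93645675]
 [  0.           0.           1.        ]]
side [  539.21699104 -1343.9676794    771.60095607] [-2.10706559e+00 -2.12721919e-02  1.51647003e-04] [[436.10414652   0.         260.41420399]
 [  0.         436.10414652 185.15658984]
 [  0.           0.           1.        ]]
```

View pics/top.png

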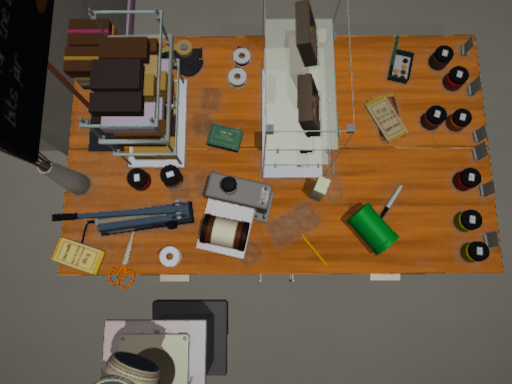

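View pics/side.png

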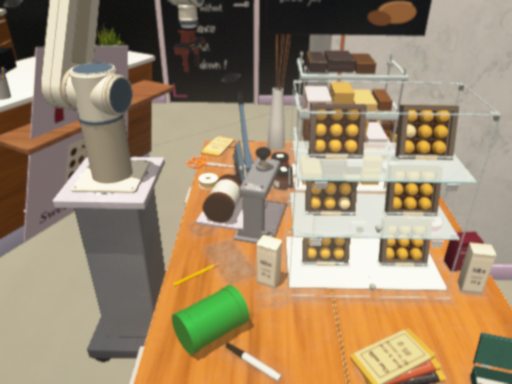

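The top view shows the brown tube at (225,232) on the white bed, the press arm at (238,195) and the knob at (229,185). The jars are at (139,179) and (171,176) and the carton at (320,187). The only thing that could be taken for the tube is the green one at (372,228), which I reject because of its colour. The feed end faces the robot.

```bash
python3 - <<'E'
from h import *
T=np.load("top.npz");P=T["P"];im=T["im"]
for n,(u,v) in dict(table=(280,250),knob=(229,184),arm=(252,197),tube=(225,232),bedL=(202,245),bedR=(245,250),jar1=(139,179),jar2=(171,176),carton=(321,184),stapler=(145,218),arm2=(210,190),base=(130,365)).items(): print(n,P[v,u].round(0))
S=np.load("side.npz");Q=S["P"]
for n,(u,v) in dict(knob=(264,152),column=(250,215),armtop=(262,168),tube=(222,195)).items(): print("side",n,Q[v,u].round(0))
c=cv2.resize(im[150:280,170:300],None,fx=4.5,fy=4.5,interpolation=cv2.INTER_CUBIC);cv2.imwrite("pics/c1.png",c)
# fit: bed plane points
m=np.zeros(P.shape[:2],bool);m[195:262,190:262]=1
b=P[m&(abs(P[...,2]-12)<4)][:,:2].astype(np.float32);print("bed",len(b),cv2.minAreaRect(b))
a=P[m&(P[...,2]>165)&(P[...,2]<185)]
m[:]=0;m[165:222,195:280]=1
a=P[m&(P[...,2]>166)&(P[...,2]<182)][:,:2].astype(np.float32);print("arm",len(a),cv2.minAreaRect(a))
k=P[m&(P[...,2]>226)];print("knob",len(k),k.mean(0),cv2.minEnclosingCircle(k[:,:2].astype(np.float32)),np.median(k[:,2]))
m[:]=0;m[205:260,195:255]=1
t=P[m&(P[...,2]>75)&(P[...,2]<110)];print("tube",len(t),cv2.minAreaRect(t[:,:2].astype(np.float32)),t[:,2].max())
E
```

```text
table [ 365. -394.    5.]
knob [ 533. -242.  235.]
arm [ 507. -306.  174.]
tube [ 414. -223.  103.]
bedL [ 381. -143.   14.]
bedR [ 366. -281.    2.]
jar1 [589.  57.  62.]
jar2 [597. -46.  67.]
carton [ 556. -515.  125.]
stapler [464.  34.  54.]
arm2 [ 528. -184.  177.]
base [ 88. -31. 364.]
side knob [ 537. -259.  233.]
side column [ 501. -354.   87.]
side armtop [ 532. -261.  184.]
side tube [ 417. -272.   99.]
bed 1127 ((439.67657470703125, -220.7723388671875), (205.6253662109375, 230.7242431640625), 3.3705203533172607)
arm 1403 ((530.4860229492188, -264.4637451171875), (188.14329528808594, 76.72337341308594), 76.6980209350586)
knob 216 [ 513.69559314 -245.88380272  328.09433206] ((420.4671936035156, -273.2553405761719), 141.7288360595703) 234.6156087053413
tube 1234 ((419.0201416015625, -217.21990966796875), (140.12779235839844, 85.24565887451172), 78.12549591064453) 109.24426779019063
```

View pics/c1.png

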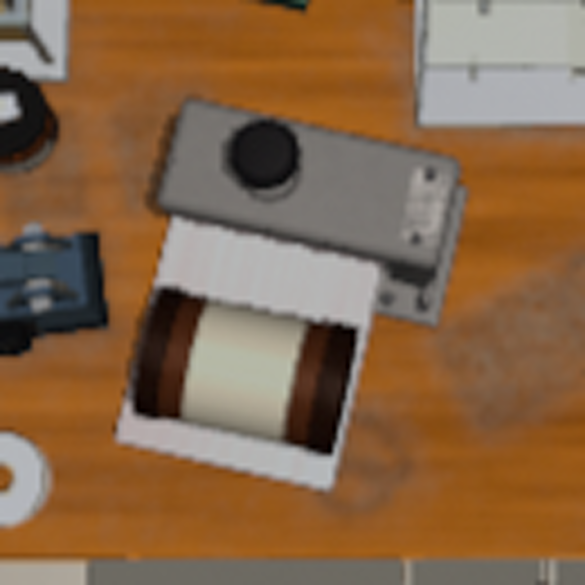

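```bash
cat >> h.py <<'E'
def plan(p,Rt,cp=None,cR=None):
    """tool-frame shift/turn total from the current pose to (p,Rt): shift in mm along present axes, turn in deg"""
    o=get_obs();cp=o["ee_pos"] if cp is None else cp;cR=R.from_rotvec(o["orientation"]).as_matrix() if cR is None else cR
    return (cR.T@(np.array(p)-cp)).round(1),np.degrees(R.from_matrix(cR.T@Rt).as_rotvec()).round(2)
def orient(az,lean):
    """tool y along press -x; tool x = back to operator; lean in deg"""
    a=np.radians(az);yv=np.array([np.cos(a),np.sin(a),0]);py=np.array([np.sin(a),-np.cos(a),0]);l=np.radians(lean)
    z=np.array([0,0,-np.cos(l)])+np.sin(l)*py;return np.stack([np.cross(yv,z),yv,z],1)
E
python3 - <<'E'
from h import *
from scipy.optimize import least_squares
for n in("top","side"):
    D=np.load(n+".npz");P=D["P"].reshape(-1,3)
    near=np.linalg.norm(P[:,:2]-[535,-240],axis=1)<35
    k=P[near&(P[:,2]>228)&(P[:,2]<242)];r=cv2.minEnclosingCircle(k[:,:2].astype(np.float32));print(n,"knob",len(k),k.mean(0).round(1),r,np.median(k[:,2]))
    c=np.array([416,-217]);ax=np.array([.206,.979]);d=P[:,:2]-c
    s=(abs(d@ax)<48)&(abs(d@[.979,-.206])<50)&(P[:,2]>40)&(P[:,2]<110)
    q=P[s]
    f=lambda v:np.hypot((q[:,0]-v[0])*np.sin(v[1])-(q[:,1]+217)*np.cos(v[1]),q[:,2]-v[2])-44
    r=least_squares(f,[416,1.36,58],loss="soft_l1");print("tube",len(q),r.x,np.degrees(r.x[1]),np.abs(r.fun).mean())
    m=(P[:,2]>168)&(P[:,2]<182)&(np.linalg.norm(P[:,:2]-[530,-264],axis=1)<130)
    print("arm",m.sum(),cv2.minAreaRect(P[m][:,:2].astype(np.float32)),np.median(P[m][:,2]))
    # objects in the swing path: highest points in region
D=np.load("top.npz");P=D["P"].reshape(-1,3)
for x in range(250,601,50): print(x,[int(np.nan_to_num(P[(abs(P[:,0]-x)<25)&(abs(P[:,1]-y)<25)][:,2].max(initial=-1))) for y in range(600,-451,-50)])
o=get_obs();print(plan([400,150,222],orient(76.7,0)))
E
```

```text
top knob 193 [ 534.7 -239.4  234.3] ((535.6602172851562, -239.69554138183594), 22.166683197021484) 234.43367849368497
tube 892 [419.5805555    1.36067187  58.4609508 ] 77.96075547019723 1.590154562168324
arm 1370 ((555.525390625, -270.5581359863281), (187.62350463867188, 128.38800048828125), 76.98783874511719) 174.07316230318474
side knob 93 [ 534.7 -249.2  232.4] ((537.0150146484375, -245.82977294921875), 22.95882225036621) 232.5748634553529
tube 488 [417.40706684   1.36269157  56.73184199] 78.07647554288519 0.9939446175450887
arm 758 ((528.0648803710938, -271.33599853515625), (186.73826599121094, 73.86897277832031), 77.23908996582031) 172.32503769635468
250 [-1, -1, -1, -1, -1, -1, -1, -1, -1, 16, 14, -1, -1, -1, -1, -1, -1, -1, -1, -1, -1, -1]
300 [-1, -1, -1, -1, -1, -1, 13, 16, 18, 13, 16, 15, 28, 31, 6, 8, 7, 6, 1361, 9, 6, 6]
350 [-1, -1, -1, -1, -1, 17, 19, 25, 19, 13, 12, 7, 31, 34, 9, 18, 70, 90, 87, 8, 8, 8]
400 [-1, -1, -1, -1, -1, 12, 19, 19, 32, 49, 13, 8, 8, 29, 15, 108, 108, 109, 108, 9, 9, 11]
450 [-1, -1, -1, -1, -1, -1, 7, 247, 242, 209, 187, 170, 147, 121, 107, 109, 109, 104, 103, 165, 7, 8]
500 [-1, -1, -1, -1, -1, -1, 8, 9, 8, 7, 6, 164, 144, 126, 104, 174, 232, 237, 180, 179, 6, 8]
550 [-1, -1, -1, -1, -1, -1, 241, 444, 596, 611, 67, 66, 35, 67, 13, 177, 240, 241, 180, 182, 6, 7]
600 [-1, -1, -1, -1, -1, -1, 420, 446, 10, 622, 67, 68, 72, 72, 12, 7, 180, 168, 6, 467, 465, 467]
(array([-327.5, -350.1,    0.5]), array([-0.08, -0.01, -6.11]))
```

Emit:
jog_arm:
  commands:
    - [1, [-0.1, -0.1, -0.4], [0, 0, 0]]
    - [1, [-0.3, -0.3, -0.4], [0, 0, 0]]
    - [1, [-0.3, -0.3, -0.3], [0, 0, 0]]
    - [1, [-0.35, -0.35, 0], [0, 0, 0]]
    - [1, [-0.35, -0.35, 0], [0, 0, 0]]
    - [1, [-0.35, -0.35, 0], [0, 0, 0]]
    - [1, [-0.35, -0.35, 0], [0, 0, 0]]
    - [1, [-0.35, -0.35, 0], [0, 0, 0]]
    - [1, [-0.35, -0.35, 0], [0, 0, 0]]
    - [1, [-0.2, -0.3, 0], [0, 0, -0.13]]

```text
t: 1.1
ee_pos: [385.2, 201.9, 325.8]
orientation: [0.371, 3.119, -0.0]
ft_force: [0.8, 0.4, -0.6]
width: 87.6
grasp_force: 0.0
```

```bash
python3 - <<'E'
from h import *
o=get_obs();print(o["t"],o["qpos"].round(2),o["ee_pos"].round(1));print(plan([380,-203,330],orient(77,0)))
E
```

```text
1.1 [ 0.46  0.01  1.91 -0.    1.22 -0.88] [385.2 201.9 325.8]
(array([ -89.9, -394.9,   -4.1]), array([-0.01,  0.02, -0.55]))
```

Emit:
jog_arm:
  commands:
    - [1, [-0.1, -0.4, 0], [0, 0, -0.012]]
    - [1, [-0.1, -0.4, 0], [0, 0, 0]]
    - [1, [-0.1, -0.4, 0], [0, 0, 0]]
    - [1, [-0.1, -0.4, 0], [0, 0, 0]]
    - [1, [-0.1, -0.4, 0], [0, 0, 0]]
    - [1, [-0.1, -0.4, 0], [0, 0, 0]]
    - [1, [-0.1, -0.4, 0], [0, 0, 0]]
    - [1, [-0.1, -0.4, 0], [0, 0, 0]]
    - [1, [-0.1, -0.4, 0], [0, 0, 0]]
    - [1, [0, -0.35, 0], [0, 0, 0]]

```text
t: 2.1
ee_pos: [382.6, -203.0, 325.7]
orientation: [0.357, 3.121, -0.0]
ft_force: [-0.6, -0.7, -0.1]
width: 88.0
grasp_force: 0.0
```

```bash
python3 - <<'E'
from h import *
o=get_obs();d=get_image("wrist");P=cloud(d);np.savez("w1.npz",P=P,im=d["image"]);cv2.imwrite("pics/w1.png",d["image"])
print(o["t"],o["qpos"].round(2),o["ee_pos"].round(1));print(plan([372,-203,110],orient(77,30)))
E
```

```text
2.1 [-0.52  0.01  1.92 -0.    1.22 -1.86] [ 382.6 -203.   325.7]
(array([ 10. ,   1.4, 215.7]), array([ -0.17, -30.01,  -0.07]))
```

View pics/w1.png

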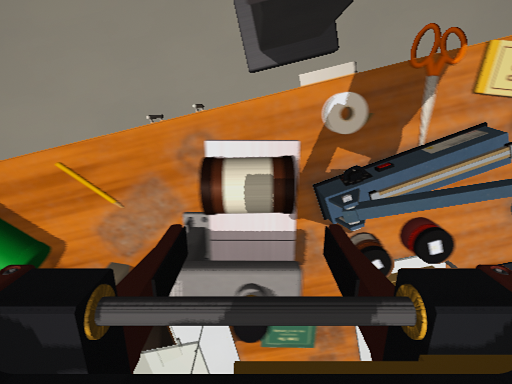

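The wrist view shows the brown banded tube at (250,185) on the white bed, nearly square. The press arm is at (245,280), and the green tube is far off at the left. I'll fit the positions from this view.

```bash
python3 - <<'E'
from h import *
from scipy.optimize import least_squares
D=np.load("w1.npz");P=D["P"].reshape(-1,3)
c=np.array([418,-217]);ax=np.array([.206,.979]);d=P[:,:2]-c
q=P[(abs(d@ax)<48)&(abs(d@[.979,-.206])<50)&(P[:,2]>40)&(P[:,2]<110)]
f=lambda v:np.hypot((q[:,0]-v[0])*np.sin(v[1])-(q[:,1]+217)*np.cos(v[1]),q[:,2]-v[2])-44
r=least_squares(f,[416,1.36,58],loss="soft_l1");print("tube",r.x,np.degrees(r.x[1]),np.abs(r.fun).mean())
t=P[(abs(d@ax)<90)&(abs(d@[.979,-.206])<50)&(P[:,2]>70)&(P[:,2]<110)];s=(t[:,:2]-[r.x[0],-217])@ax;print("ends",np.percentile(s,[1,99]))
a=P[(P[:,2]>169)&(P[:,2]<179)&(np.linalg.norm(P[:,:2]-[520,-260],axis=1)<90)]
print("arm z",np.median(a[:,2]),len(a))
# near edge of arm top, in bins across
px=np.array([-.225,-.974]);py=np.array([.974,-.225]);u=(a[:,:2]-[535.5,-241])@px;v=(a[:,:2]-[535.5,-241])@py
for k in range(-70,90,10):
    m=abs(u-k)<5
    if m.sum()>5: print(k,v[m].min().round(1),end="; ")
print("left end",u.min())
b=P[(abs(P[:,2]-12)<5)];u=(b[:,:2]-[535.5,-241])@px;v=(b[:,:2]-[535.5,-241])@py
for k in range(-170,-30,20):
    m=(abs(v-k)<5)&(abs(u)<110)
    if m.sum()>3: print("bed",k,u[m].min().round(1),u[m].max().round(1),b[m][:,2].mean().round(1))
m=abs(u)<70;print("near end",v[m&(v>-250)].min())
E
```

```text
tube [417.95183515   1.35812596  56.82480671] 77.81488555607253 0.5475136253640777
ends [-75.20702595  61.330106  ]
arm z 172.63659673577646 3183
-60 -37.1; -50 -37.2; -40 -37.1; -30 -37.4; -20 -37.3; -10 -37.4; 0 -37.8; 10 -38.1; 20 -38.1; 30 -37.6; 40 -38.2; 50 -38.2; 60 -38.3; 70 -38.5; 80 -38.4; left end -61.53595241058968
bed -170 -73.8 84.7 10.8
bed -150 -75.0 -67.7 10.0
bed -130 -74.0 -71.8 10.1
bed -110 -108.9 -74.3 8.7
bed -90 -110.0 -106.1 8.4
bed -70 -75.0 -74.5 9.2
bed -50 -73.8 109.4 10.8
near end -185.9841938606142
```

Emit:
jog_arm:
  commands:
    - [1, [0, 0, 0], [0, -0.19, 0]]
    - [1, [0, 0, 0], [0, -0.19, 0]]
    - [1, [0, 0, 0], [0, -0.19, 0]]
    - [1, [0, 0, 0], [0, -0.1, 0]]
    - [1, [0, 0, 0], [0, 0, 0]]

```text
t: 2.65
ee_pos: [380.3, -199.8, 324.4]
orientation: [0.3, 2.602, -0.079]
ft_force: [-0.3, 0.3, 0.3]
width: 88.1
grasp_force: 0.0
```

```bash
python3 - <<'E'
from h import *
o=get_obs();print(o["t"],o["qpos"].round(2),o["ee_pos"].round(1),R.from_rotvec(o["orientation"]).as_matrix().round(3).tolist())
E
```

```text
2.65 [-0.67 -0.23  2.22  0.34  0.7  -2.22] [ 380.3 -199.8  324.4] [[-0.843, 0.227, 0.488], [0.197, 0.974, -0.113], [-0.501, 0.001, -0.865]]
```

```bash
python3 - <<'E'
from h import *
P=np.load("w1.npz")["P"].reshape(-1,3);M=np.array([534.5,-245]);px=np.array([-.23,-.973]);py=np.array([.973,-.23])
u=(P[:,:2]-M)@px;v=(P[:,:2]-M)@py
for k in range(-180,-20,20): m=(abs(v-k)<10)&(P[:,2]>40)&(u<-77)&(u>-200);print(k,u[m].max(initial=-999).round(),P[m][:,2].max(initial=0).round(),end="; ")
print(plan([347,-208,120],orient(76.7,30)))
E
```

```text
-180 -77.0 414.0; -160 -999.0 0.0; -140 -155.0 55.0; -120 -132.0 123.0; -100 -112.0 123.0; -80 -118.0 111.0; -60 -125.0 103.0; -40 -999.0 0.0; (array([128.9, -15.7, 161.6]), array([0.15, 0.07, 0.12]))
```

Emit:
jog_arm:
  commands:
    - [1, [0.16, -0.02, 0.2], [0, 0, 0]]
    - [1, [0.16, -0.02, 0.2], [0, 0, 0]]
    - [1, [0.16, -0.02, 0.2], [0, 0, 0]]
    - [1, [0.16, -0.02, 0.2], [0, 0, 0]]
    - [1, [0.16, -0.02, 0.2], [0, 0, 0]]
    - [1, [0.16, -0.02, 0.2], [0, 0, 0]]
    - [1, [0.16, -0.02, 0.2], [0, 0, 0]]
    - [1, [0.16, -0.02, 0.2], [0, 0, 0]]
    - [1, [0, 0, 0], [0, 0, 0]]

```text
t: 3.55
ee_pos: [365.1, -186.9, 155.5]
orientation: [0.332, 2.659, -0.122]
ft_force: [0.1, -0.0, -0.4]
width: 87.8
grasp_force: 0.0
```

```bash
python3 - <<'E'
from h import *
o=get_obs();print(o["t"],o["qpos"].round(2),o["ee_pos"].round(1),R.from_rotvec(o["orientation"]).as_matrix().round(3).tolist())
print(plan([347,-208,22],orient(76.7,30)))
E
```

```text
3.55 [-0.6   0.1   2.43  0.66  0.2  -2.54] [ 365.1 -186.9  155.5] [[-0.867, 0.253, 0.429], [0.213, 0.967, -0.14], [-0.45, -0.031, -0.893]]
(array([ 71.3, -21. , 114.4]), array([-2.19, -3.27, -0.37]))
```

```bash
python3 - <<'E'
from h import *
print(np.array(get_image("wrist")["mount"]).round(2))
E
```

```text
[[  -0.     -0.96   -0.3    81.82]
 [   1.     -0.     -0.     -1.11]
 [   0.     -0.3     0.96 -160.83]
 [   0.      0.      0.      1.  ]]
```

Emit:
jog_arm:
  commands:
    - [1, [0, 0, 0], [0, 0.17, 0]]
    - [1, [0, 0, 0], [0, 0.17, 0]]
    - [1, [0, 0, 0], [0, 0, 0]]
    - [1, [0, 0, 0], [0, 0, 0]]

```text
t: 4.0
ee_pos: [370.9, -180.4, 157.0]
orientation: [0.336, 2.791, -0.065]
ft_force: [0.7, 0.0, -0.7]
width: 87.9
grasp_force: 0.0
```

```bash
python3 - <<'E'
from h import *
o=get_obs();print(o["t"],o["qpos"].round(2),o["ee_pos"].round(1))
print(plan([344,-206.6,120],orient(76.7,12)))
E
```

```text
4.0 [-0.55  0.11  2.34  0.26  0.39 -2.11] [ 370.9 -180.4  157. ]
(array([ 30.9, -31.6,  28.7]), array([-0.46,  7.09, -0.4 ]))
```

Emit:
jog_arm:
  commands:
    - [1, [0.1, -0.1, 0.05], [-0.01, 0.16, -0.01]]
    - [1, [0.1, -0.1, 0.1], [0, 0, 0]]
    - [1, [0.1, -0.1, 0.1], [0, 0, 0]]
    - [1, [0, 0, 0], [0, 0, 0]]
    - [1, [0, 0, 0], [0, 0, 0]]

```text
t: 4.5
ee_pos: [339.6, -203.7, 124.7]
orientation: [0.343, 2.918, -0.034]
ft_force: [-0.0, -0.6, 0.1]
width: 87.3
grasp_force: 0.0
```

```bash
python3 - <<'E'
from h import *
o=get_obs();print(o["t"],o["qpos"].round(2),o["ee_pos"].round(1))
print(plan([344,-206.6,23],orient(76.7,12)))
E
```

```text
4.5 [-0.63  0.2   2.31  0.18  0.45 -2.13] [ 339.6 -203.7  124.7]
(array([ 15.8,  -1.9, 100.6]), array([ 0.02, -0.29, -0.12]))
```

Emit:
jog_arm:
  commands:
    - [1, [0.03, 0, 0.2], [0, 0, 0]]
    - [1, [0.03, 0, 0.2], [0, 0, 0]]
    - [1, [0.03, 0, 0.2], [0, 0, 0]]
    - [1, [0.03, 0, 0.2], [0, 0, 0]]
    - [1, [0.03, -0.02, 0.15], [0, 0, 0]]
    - [1, [0, 0, 0], [0, 0, 0]]

```text
t: 5.1
ee_pos: [343.9, -206.5, 27.9]
orientation: [0.342, 2.92, -0.034]
ft_force: [-0.3, 0.1, 1.1]
width: 87.6
grasp_force: 0.0
```

```bash
python3 - <<'E'
from h import *
o=get_obs();print(o["t"],o["qpos"].round(2),o["ee_pos"].round(1),o["ft_force"].round(1))
print(plan([344,-206.6,23],orient(76.7,12)))
c=np.array([416.6,-223.9]);a=np.radians(76.7);py=np.array([np.sin(a),-np.cos(a)])
print("gap",(o["ee_pos"][:2]-c)@py,(o["ee_pos"][:2]-c)@[-np.cos(a),-np.sin(a)])
E
```

```text
5.1 [-0.63  0.47  2.33  0.49  0.17 -2.44] [ 343.9 -206.5   27.9] [-0.3  0.1  1.1]
(array([ 0.9, -0.1,  4.8]), array([ 0.03, -0.38, -0.06]))
gap -74.71835941770362 -0.2321116116035249
```

Emit:
jog_arm:
  commands:
    - [1, [-0.05, 0, 0.01], [0, 0, 0]]
    - [1, [-0.05, 0, 0.01], [0, 0, 0]]
    - [1, [-0.05, 0, 0.01], [0, 0, 0]]
    - [1, [-0.03, 0, 0.006], [0, 0, 0]]
    - [1, [-0.02, 0, 0.004], [0, 0, 0]]
    - [1, [-0.02, 0, 0.004], [0, 0, 0]]
    - [1, [-0.02, 0, 0.004], [0, 0, 0]]
    - [1, [-0.02, 0, 0.004], [0, 0, 0]]
    - [1, [-0.02, 0, 0.004], [0, 0, 0]]
    - [1, [-0.02, 0, 0.004], [0, 0, 0]]

```text
t: 6.1
ee_pos: [373.9, -214.1, 28.8]
orientation: [0.342, 2.919, -0.035]
ft_force: [0.3, 0.6, -0.4]
width: 87.7
grasp_force: 0.0
```

```bash
cat >> h.py <<'E'
M=np.array([534.5,-245]);az=76.7;a_=np.radians(az);px=-np.array([np.cos(a_),np.sin(a_)]);py=np.array([np.sin(a_),-np.cos(a_)])
from scipy.optimize import least_squares
def tube(n,y0):
    """tube in press frame by cylinder fit: y, yaw deg relative, axis z"""
    d=get_image(n);P=cloud(d).reshape(-1,3);u=(P[:,:2]-M)@px;v=(P[:,:2]-M)@py;z=P[:,2]
    s=(abs(u-4)<46)&(abs(v-y0)<52)&(z>35)&(z<108)&(v<(-42 if y0>-90 else 0));u,v,z=u[s],v[s],z[s]
    r=least_squares(lambda w:np.hypot((v-w[0]-(u-4)*np.tan(w[1]))*np.cos(w[1]),z-w[2])-44,[y0,0,58],loss="soft_l1")
    return n,s.sum(),r.x.round(3),np.abs(r.fun).mean().round(2)
def st():
    o=get_obs();e=o["ee_pos"][:2]-M;print(o["t"],"q",o["qpos"].round(2),"ee px,py,z",(e@px).round(1),(e@py).round(1),o["ee_pos"][2].round(1),"F",o["ft_force"].round(1))
E
python3 - <<'E'
from h import *
st();print(tube("top",-118),tube("side",-118))
E
```

```text
6.1 q [-0.6   0.48  2.28  0.36  0.2  -2.29] ee px,py,z 6.9 -163.4 28.8 F [ 0.3  0.6 -0.4]
('top', np.int64(772), array([-1.10454e+02,  1.60000e-02,  5.84110e+01]), np.float64(1.66)) ('side', np.int64(478), array([-1.12817e+02,  8.20000e-02,  5.67520e+01]), np.float64(2.01))
```

Emit:
jog_arm:
  commands:
    - [1, [-0.03, 0, 0.006], [0, 0, 0]]
    - [1, [-0.04, 0, 0.009], [0, 0, 0]]
    - [1, [-0.04, 0, 0.009], [0, 0, 0]]
    - [1, [-0.04, 0, 0.009], [0, 0, 0]]
    - [1, [-0.04, 0, 0.009], [0, 0, 0]]
    - [1, [-0.04, 0, 0.009], [0, 0, 0]]
    - [1, [-0.04, 0, 0.009], [0, 0, 0]]
    - [1, [-0.04, 0, 0.009], [0, 0, 0]]
    - [1, [-0.03, 0, 0.007], [0, 0, 0]]
    - [1, [-0.02, 0, 0.005], [0, 0, 0]]

```text
t: 7.2
ee_pos: [410.1, -222.7, 28.3]
orientation: [0.341, 2.918, -0.036]
ft_force: [0.9, -0.3, -0.5]
width: 87.8
grasp_force: 0.0
```

```bash
python3 - <<'E'
from h import *
st();print(tube("top",-75),tube("side",-75))
E
```

```text
7.2 q [-0.57  0.51  2.2   0.27  0.25 -2.17] ee px,py,z 7.0 -126.2 28.3 F [ 0.9 -0.3 -0.5]
('top', np.int64(672), array([-7.1431e+01,  2.6000e-02,  5.8501e+01]), np.float64(1.79)) ('side', np.int64(192), array([-74.959,   0.115,  56.107]), np.float64(1.48))
```

Emit:
jog_arm:
  commands:
    - [1, [0.03, 0, 0], [0, -0.1, 0]]
    - [1, [0, 0, 0], [0, -0.1, 0]]
    - [1, [0, 0, 0], [0, -0.1, 0]]
    - [1, [0, 0, 0], [0, -0.1, 0]]
    - [1, [0, 0, 0], [0, 0, 0]]
    - [1, [0, 0, 0], [0, 0, 0]]

```text
t: 7.9
ee_pos: [439.1, -213.8, 77.1]
orientation: [0.341, 2.734, -0.116]
ft_force: [0.5, -0.2, 0.1]
width: 88.1
grasp_force: 0.0
```

```bash
python3 - <<'E'
from h import *
st();o=get_obs();e=M+ -120*py+7*px;print(plan([*e,25],orient(76.7,30)))
print(tube("top",-75),tube("side",-75))
E
```

```text
7.9 q [-0.52  0.4   2.27  0.71  0.11 -2.54] ee px,py,z -8.5 -100.0 77.1 F [ 0.5 -0.2  0.1]
(array([ 38.2, -14.1,  41.2]), array([-2.31, -7.57, -0.3 ]))
('top', np.int64(141), array([-8.8345e+01,  4.0000e-03,  9.2261e+01]), np.float64(2.32)) ('side', np.int64(80), array([-240.475,    1.591,   91.903]), np.float64(1.97))
```

```bash
python3 - <<'E'
from h import *
d=get_image("top");s=get_image("side");a=d["image"][140:270,160:300];b=s["image"][120:250,180:320]
cv2.imwrite("pics/c2.png",np.hstack([cv2.resize(a,None,fx=2.8,fy=2.8,interpolation=2),cv2.resize(b,None,fx=2.8,fy=2.8,interpolation=2)]))
E
```

```text
(no output)
```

View pics/c2.png

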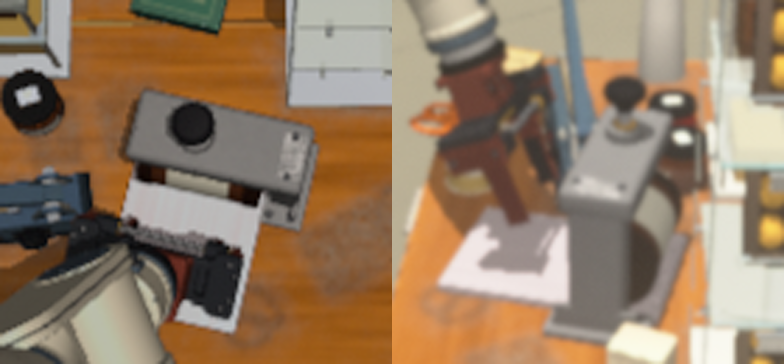

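The fingers struck the tube when the wrist reached its joint limits. The tube is now under the press arm, near the lip, and its brown edge shows at (205,190) in the left crop. I'll retract, measure, and then pull it back from the far side.

Emit:
jog_arm:
  commands:
    - [1, [0, 0, -0.4], [0, 0, 0]]
    - [1, [0, 0, -0.4], [0, 0, 0]]
    - [1, [0, 0, -0.4], [0, 0, 0]]
    - [1, [0, 0, -0.4], [0, 0.18, 0]]
    - [1, [0, 0, -0.4], [0, 0.18, 0]]
    - [1, [0, 0, -0.4], [0, 0.1, 0]]
    - [1, [0, 0, -0.2], [0, 0, 0]]
    - [1, [0, 0, 0], [0, 0, 0]]

```text
t: 8.9
ee_pos: [377.3, -188.0, 296.9]
orientation: [0.371, 3.023, -0.05]
ft_force: [0.3, 0.7, 0.3]
width: 87.8
grasp_force: 0.0
```

```bash
python3 - <<'E'
from h import *
st();print(R.from_rotvec(get_obs()["orientation"]).as_matrix().round(2).tolist())
for n in("wrist","top","side"):
    d=get_image(n);P=cloud(d);np.savez(n+"2.npz",P=P,im=d["image"]);P=P.reshape(-1,3)
    u=(P[:,:2]-M)@px;v=(P[:,:2]-M)@py;z=P[:,2]
    s=(abs(u)<75)&(v>-60)&(v<80)&(z>20)&(z<115)
    print(n,s.sum(),[(k,v[s&(abs(u-k)<10)].min(initial=99).round(1),z[s&(abs(u-k)<10)].max(initial=0).round(0),v[s&(abs(u-k)<10)].max(initial=-99).round(1)) for k in(-60,-40,-20,0,20,40,60)])
    r=(u>-110)&(u<150)&(v>40)&(v<220)&(z>20)
    if n=="top":
        for k in range(-100,150,20): print(k,[int(z[(abs(u-k)<10)&(abs(v-j)<10)].max(initial=-1)) for j in range(20,260,20)])
w=np.load("wrist2.npz")["im"];s=np.load("side2.npz")["im"][120:250,180:320]
cv2.imwrite("pics/c3.png",np.hstack([cv2.resize(w,(480,360)),cv2.resize(s,(320,360),interpolation=2)]))
E
```

```text
8.9 q [-0.49 -0.04  2.03  0.01  1.05 -1.82] ee px,py,z -19.3 -166.1 296.9 F [0.3 0.7 0.3]
[[-0.97, 0.24, 0.09], [0.24, 0.97, -0.04], [-0.1, -0.02, -0.99]]
wrist 3968 [(-60, np.float64(-52.2), np.float64(101.0), np.float64(-6.2)), (-40, np.float64(-50.4), np.float64(99.0), np.float64(-4.7)), (-20, np.float64(-50.2), np.float64(100.0), np.float64(-5.2)), (0, np.float64(-50.4), np.float64(100.0), np.float64(-5.4)), (20, np.float64(-50.6), np.float64(99.0), np.float64(-5.1)), (40, np.float64(-50.2), np.float64(100.0), np.float64(-5.3)), (60, np.float64(-52.0), np.float64(101.0), np.float64(-6.3))]
top 368 [(-60, np.float64(-49.8), np.float64(98.0), np.float64(-29.5)), (-40, np.float64(-47.9), np.float64(99.0), np.float64(-28.2)), (-20, np.float64(-48.1), np.float64(98.0), np.float64(-28.6)), (0, np.float64(-48.5), np.float64(96.0), np.float64(-28.2)), (20, np.float64(-48.1), np.float64(99.0), np.float64(-28.3)), (40, np.float64(-47.7), np.float64(98.0), np.float64(-28.1)), (60, np.float64(-50.0), np.float64(102.0), np.float64(-28.7))]
-100 [3, 4, 6, 5, 5, 6, 6, 41, 44, 45, 42, 34]
-80 [1
[... 373 characters left out ...]
6, 464, 463, 316, 314]
80 [181, 175, -1, 456, 467, 313, 313, 316, 314, 316, 314, 314]
100 [179, 179, -1, 5, 467, 313, 314, 313, 314, 314, 315, 315]
120 [174, 174, 13, 9, 464, 314, 314, 313, 439, 440, 443, 443]
140 [8, 10, 6, 7, 464, 316, 441, 443, 445, 447, 447, 450]
side 390 [(-60, np.float64(16.8), np.float64(96.0), np.float64(39.7)), (-40, np.float64(17.2), np.float64(93.0), np.float64(37.6)), (-20, np.float64(18.9), np.float64(95.0), np.float64(37.7)), (0, np.float64(17.5), np.float64(94.0), np.float64(38.0)), (20, np.float64(16.9), np.float64(95.0), np.float64(51.4)), (40, np.float64(16.7), np.float64(96.0), np.float64(38.0)), (60, np.float64(-49.7), np.float64(93.0), np.float64(39.2))]
```

View pics/c3.png

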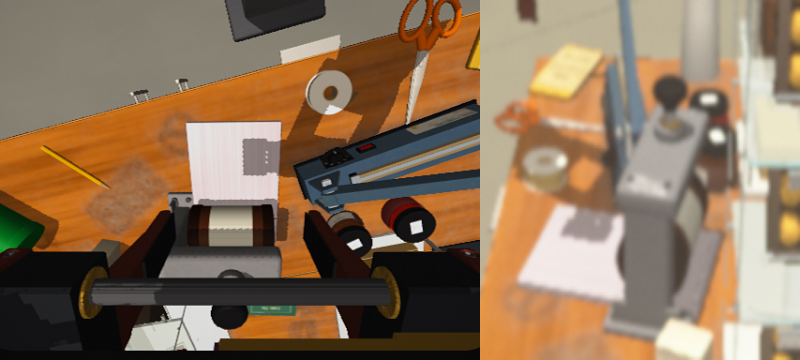

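The tube sits at about y = -6 mm, nearly on the line. I'll fit it more exactly against the press arm's edges.

```bash
python3 - <<'E'
from h import *
for n in("wrist","side","top"):
    P=np.load(n+"2.npz")["P"].reshape(-1,3);u=(P[:,:2]-M)@px;v=(P[:,:2]-M)@py;z=P[:,2]
    s=(abs(u)<46)&(v>-60)&(v<60)&(z>35)&(z<103)&(abs(np.hypot(v+6,z-58)-44)<7)
    if s.sum()>20:
        U,V,Z=u[s],v[s],z[s];r=least_squares(lambda w:np.hypot(V-w[0]-U*w[1],Z-w[2])-44,[-6,0,58],loss="soft_l1");r2=least_squares(lambda w:np.hypot(V-w[0]-U*w[1],Z-58)-44,[-6,0],loss="soft_l1")
        print(n,s.sum(),r.x.round(3),r2.x.round(3),abs(r.fun).mean())
    t=(abs(u)<100)&(z>45)&(z<75)&(abs(v+6)<52);print(" ends",np.percentile(u[t],[1,99]) if t.sum() else "")
    a=(z>164)&(z<180)
    for k in(-55,-35,-15,5,25,45,65):
        m=a&(abs(u-k)<6)&(abs(v)<60);print(k,v[m].min(initial=99).round(1),v[m].max(initial=-99).round(1),end="; ")
    kn=(z>228)&(z<242)&(np.hypot(u,v)<40);print("\n knob",kn.sum(),[np.round(x,1) for x in(u[kn].min(initial=0),u[kn].max(initial=0),v[kn].min(initial=0),v[kn].max(initial=0))],"L",u[a&(abs(v)<30)&(u>-100)].min(initial=0))
st()
E
```

```text
wrist 2585 [-5.6500e+00  1.0000e-03  5.4349e+01] [-3.433e+00  1.000e-03] 0.5683891226458736
 ends [-66.88887839  96.13566491]
-55 -40.1 -6.3; -35 -41.2 -6.1; -15 -40.4 -11.7; 5 -40.2 -15.7; 25 -41.4 -5.8; 45 -41.3 -6.5; 65 -40.1 -6.2; 
 knob 777 [np.float64(-23.4), np.float64(16.8), np.float64(-21.7), np.float64(15.8)] L -70.90036857568458
side 190 [-6.8020e+00  3.0000e-03  5.6709e+01] [-7.356e+00  4.000e-03] 0.9027462139856707
 ends [-60.77190913  95.93802934]
-55 -36.6 36.7; -35 -36.4 37.1; -15 -35.9 36.4; 5 -37.0 37.1; 25 -34.0 37.5; 45 -34.2 37.1; 65 -34.9 36.0; 
 knob 94 [np.float64(-21.3), np.float64(22.5), np.float64(-19.0), np.float64(19.7)] L -68.32766532097476
top 232 [-3.476e+00  6.000e-03  5.881e+01] [-3.88   0.006] 1.283641156298142
 ends [-69.26386026  96.92501878]
-55 -37.5 38.6; -35 -37.3 38.5; -15 -37.5 37.1; 5 -37.5 36.7; 25 -37.8 37.2; 45 -37.6 38.2; 65 -37.3 38.4; 
 knob 184 [np.float64(-27.2), np.float64(15.0), np.float64(-22.2), np.float64(20.8)] L -74.13068984675394
9.05 q [-0.49 -0.03  2.04  0.01  1.04 -1.82] ee px,py,z -20.0 -168.8 292.9 F [-0.8  0.3  0.4]
```

```bash
python3 - <<'E'
from h import *
e=M-95*py+6*px;print(plan([*e,150],orient(az,18)))
E
```

```text
(array([-60.7, -22.3, 149.6]), array([ -1.21, -12.75,  -0.54]))
```

Emit:
jog_arm:
  commands:
    - [1, [-0.1, -0.04, 0.25], [0, 0, 0]]
    - [1, [-0.1, -0.04, 0.25], [0, 0, 0]]
    - [1, [-0.1, -0.04, 0.25], [0, 0, 0]]
    - [1, [-0.1, -0.04, 0.25], [0, 0, 0]]
    - [1, [-0.1, -0.03, 0.25], [0, 0, 0]]
    - [1, [-0.1, -0.03, 0.25], [0, 0, 0]]
    - [1, [0, 0, 0], [-0.01, -0.14, -0.006]]
    - [1, [0, 0, 0], [-0.016, -0.14, -0.006]]
    - [1, [0, 0, 0], [0, 0, 0]]

```text
t: 9.95
ee_pos: [436.7, -227.0, 147.8]
orientation: [0.331, 2.817, -0.049]
ft_force: [-0.4, -0.2, -1.0]
width: 87.8
grasp_force: 0.0
```

```bash
python3 - <<'E'
from h import *
st();e=M-85*py+6*px;print(plan([*e,34],orient(az,18)))
E
```

```text
9.95 q [-0.57  0.25  2.17  0.24  0.44 -2.1 ] ee px,py,z 5.0 -99.3 147.8 F [-0.4 -0.2 -1. ]
(array([ 20.7,  -1.2, 112.8]), array([ 0.06, -0.42, -0.11]))
```

Emit:
jog_arm:
  commands:
    - [1, [0.05, 0, 0.2], [0, 0, 0]]
    - [1, [0.05, 0, 0.2], [0, 0, 0]]
    - [1, [0.05, 0, 0.2], [0, 0, 0]]
    - [1, [0.05, 0, 0.2], [0, 0, 0]]
    - [1, [0, 0, 0], [0, 0, 0]]

```text
t: 10.45
ee_pos: [445.8, -229.3, 66.3]
orientation: [0.328, 2.816, -0.049]
ft_force: [1.1, 0.0, 0.2]
width: 88.1
grasp_force: 0.0
```

```bash
python3 - <<'E'
from h import *
st();e=M-80*py+6*px;print(plan([*e,34],orient(az,18)));print(R.from_rotvec(get_obs()["orientation"]).as_matrix().round(3).tolist())
E
```

```text
10.45 q [-0.56  0.44  2.19  0.42  0.24 -2.3 ] ee px,py,z 5.1 -89.9 66.3 F [1.1 0.  0.2]
(array([ 0.3, -1. , 33.8]), array([ 0.08, -0.38, -0.02]))
[[-0.927, 0.23, 0.295], [0.22, 0.973, -0.068], [-0.303, 0.001, -0.953]]
```

Emit:
jog_arm:
  commands:
    - [1, [-0.05, 0, 0.07], [0, 0, 0]]
    - [1, [-0.03, 0, 0.08], [0, 0, 0]]
    - [1, [-0.01, 0, 0.08], [0, 0, 0]]
    - [1, [0, 0, 0.04], [0, 0, 0]]
    - [1, [0, 0, 0], [0, 0, 0]]

```text
t: 10.95
ee_pos: [463.3, -234.1, 45.7]
orientation: [0.327, 2.811, -0.053]
ft_force: [-1.0, -0.2, 0.8]
width: 87.8
grasp_force: 0.0
```

```bash
python3 - <<'E'
from h import *
st();print(plan([*(M-55*py+6*px),38],orient(az,18)),tube("side",-5))
E
```

```text
10.95 q [-0.55  0.5   2.16  0.48  0.21 -2.35] ee px,py,z 5.8 -71.8 45.7 F [-1.  -0.2  0.8]
(array([-13.7,  -0.2,  12.5]), array([-0.04, -0.05,  0.04])) ('side', np.int64(0), array([-5.,  0., 58.]), np.float64(nan))h.py:27: RuntimeWarning: Mean of empty slice.
  return n,s.sum(),r.x.round(3),np.abs(r.fun).mean().round(2)
  ret = ret.dtype.type(ret / rcount)
```

Emit:
jog_arm:
  commands:
    - [1, [-0.017, 0, 0.033], [0, 0, 0]]
    - [1, [-0.017, 0, 0.033], [0, 0, 0]]
    - [1, [-0.017, 0, 0.033], [0, 0, 0]]
    - [1, [-0.0095, 0, 0.003], [0, 0, 0]]
    - [1, [-0.0095, 0, 0.003], [0, 0, 0]]
    - [1, [-0.0095, 0, 0.003], [0, 0, 0]]
    - [1, [0, 0, 0], [0, 0, 0]]

```text
t: 11.7
ee_pos: [474.0, -236.9, 38.3]
orientation: [0.327, 2.81, -0.054]
ft_force: [0.5, 0.4, -0.4]
width: 88.0
grasp_force: 0.0
```

```bash
cat >> h.py <<'E'
def far(n="side",c=-6):
    """tube y from its surface under the press arm; press arm middle for reference"""
    d=get_image(n);P=cloud(d).reshape(-1,3);u=(P[:,:2]-M)@px;v=(P[:,:2]-M)@py;z=P[:,2]
    s=(abs(u)<46)&(v>-60)&(v<60)&(z>35)&(z<103)&(v>-25)&(abs(np.hypot(v-c,z-58)-44)<9)
    U,V,Z=u[s],v[s],z[s];r=least_squares(lambda w:np.hypot(V-w[0]-U*w[1],Z-57)-44,[c,0],loss="soft_l1")
    return n,s.sum(),r.x.round(3)
E
python3 - <<'E'
from h import *
st();print(far());print(far(c=-2))
E
```

```text
11.7 q [-0.54  0.53  2.14  0.49  0.2  -2.34] ee px,py,z 6.0 -60.7 38.3 F [ 0.5  0.4 -0.4]
('side', np.int64(192), array([-7.106e+00,  4.000e-03]))
('side', np.int64(194), array([-6.93e+00,  2.00e-03]))
```

Emit:
jog_arm:
  commands:
    - [1, [-0.0095, 0, 0.003], [0, 0, 0]]
    - [1, [-0.0095, 0, 0.003], [0, 0, 0]]
    - [1, [-0.0095, 0, 0.003], [0, 0, 0]]
    - [1, [-0.0095, 0, 0.003], [0, 0, 0]]
    - [1, [-0.0095, 0, 0.003], [0, 0, 0]]
    - [1, [0, 0, 0], [0, 0, 0]]

```text
t: 12.4
ee_pos: [478.9, -238.0, 38.3]
orientation: [0.327, 2.81, -0.054]
ft_force: [0.2, -0.1, 0.1]
width: 88.0
grasp_force: 0.0
```

```bash
python3 - <<'E'
from h import *
st();print(far())
E
```

```text
12.4 q [-0.54  0.53  2.13  0.47  0.2  -2.32] ee px,py,z 6.0 -55.7 38.3 F [ 0.2 -0.1  0.1]
('side', np.int64(213), array([-2.203,  0.004]))
```

Emit:
jog_arm:
  commands:
    - [1, [-0.01, 0, 0.003], [0, 0, 0]]
    - [1, [-0.01, 0, 0.003], [0, 0, 0]]
    - [1, [0, 0, 0], [0, 0, 0]]
    - [1, [0.02, 0, -0.006], [0, 0, 0]]
    - [1, [0.05, 0, -0.015], [0, 0, 0]]
    - [1, [0.1, 0, -0.03], [0, 0, 0]]
    - [1, [0.2, 0, -0.06], [0, 0, 0]]
    - [1, [0.2, 0, -0.06], [0, 0, 0]]
    - [1, [0, 0, 0], [0, 0, 0]]

```text
t: 13.35
ee_pos: [422.4, -222.9, 39.9]
orientation: [0.332, 2.82, -0.056]
ft_force: [-0.3, 0.3, 0.5]
width: 87.7
grasp_force: 0.0
```

```bash
python3 - <<'E'
from h import *
st();print(far(c=0));print(far("side",c=0))
E
```

```text
13.35 q [-0.57  0.49  2.24  0.65  0.16 -2.54] ee px,py,z 4.3 -114.1 39.9 F [-0.3  0.3  0.5]
('side', np.int64(227), array([0.136, 0.006]))
('side', np.int64(231), array([ 0.091, -0.001]))
```

Emit:
jog_arm:
  commands:
    - [-1, [0, 0, -0.2], [0, 0, 0]]
    - [-1, [0, 0, -0.4], [0, 0, 0]]
    - [-1, [0, 0, -0.4], [0, 0, 0]]
    - [-1, [0, 0, -0.4], [0, 0.1, 0]]
    - [-1, [0, 0, -0.4], [0, 0.15, 0]]
    - [-1, [0, 0, -0.4], [0, 0.15, 0]]
    - [-1, [0, 0, -0.4], [0, 0, 0]]
    - [-1, [0, 0, -0.3], [0, 0, 0]]
    - [-1, [0, 0, 0], [0, 0, 0]]
    - [-1, [0, 0, 0], [0, 0, 0]]

```text
t: 14.45
ee_pos: [372.4, -210.2, 318.2]
orientation: [0.363, 3.114, -0.007]
ft_force: [-0.5, -0.1, 0.0]
width: 11.3
grasp_force: 0.0
```

```bash
python3 - <<'E'
from h import *
st();o=get_obs();print(plan([*(M+2*py-2*px),330],orient(az,0)),o["width"])
for n in("wrist","top"):
    d=get_image(n);P=cloud(d).reshape(-1,3);u=(P[:,:2]-M)@px;v=(P[:,:2]-M)@py;z=P[:,2]
    s=(abs(u)<46)&(v>-60)&(v<10)&(z>35)&(z<103)&(abs(np.hypot(v,z-58)-44)<8)
    U,V,Z=u[s],v[s],z[s];r=least_squares(lambda w:np.hypot(V-w[0]-U*w[1],Z-57)-44,[0,0],loss="soft_l1");print(n,s.sum(),r.x.round(3))
    a=(z>166)&(z<178);print([(v[a&(abs(u-k)<6)&(abs(v)<60)].min(initial=99).round(1),v[a&(abs(u-k)<6)&(abs(v)<60)].max(initial=-99).round(1)) for k in(-45,-25,25,45)])
    kn=(z>228)&(z<242)&(np.hypot(u,v)<40);print(kn.sum(),cv2.minEnclosingCircle(np.stack([u[kn],v[kn]],1).astype(np.float32)),np.median(z[kn]))
E
```

```text
14.45 q [-0.54  0.    1.94 -0.    1.19 -1.88] ee px,py,z 3.5 -165.8 318.2 F [-0.5 -0.1  0. ]
(array([-167.9,    5.4,  -10.6]), array([-0.22,  0.43,  0.01])) 11.268157147784038
wrist 708 [0.822 0.006]
[(np.float64(99.0), np.float64(-99.0)), (np.float64(99.0), np.float64(-99.0)), (np.float64(99.0), np.float64(-99.0)), (np.float64(99.0), np.float64(-99.0))]
687 ((-1.6765587329864502, -1.6294655799865723), 20.27756690979004) 232.23242724854305
top 181 [1.628 0.012]
[(np.float64(-37.2), np.float64(38.0)), (np.float64(-37.8), np.float64(36.9)), (np.float64(-36.4), np.float64(37.2)), (np.float64(-37.0), np.float64(38.3))]
186 ((-6.345874786376953, -0.2938554286956787), 22.163331985473633) 234.64075404333835
```

Emit:
jog_arm:
  commands:
    - [-1, [-0.3, 0.01, 0], [0, 0.01, 0]]
    - [-1, [-0.35, 0.015, 0], [0, 0, 0]]
    - [-1, [-0.35, 0.015, 0], [0, 0, 0]]
    - [-1, [-0.35, 0.015, 0], [0, 0, 0]]
    - [-1, [-0.31, 0.01, 0], [0, 0, 0]]
    - [-1, [0, 0, 0.2], [0, 0, 0]]
    - [-1, [0, 0, 0.2], [0, 0, 0]]
    - [-1, [0, 0, 0.2], [0, 0, 0]]
    - [-1, [0, 0, 0], [0, 0, 0]]

```text
t: 15.45
ee_pos: [532.2, -241.0, 252.9]
orientation: [-0.363, -3.11, 0.0]
ft_force: [0.0, 0.3, -0.4]
width: 0.7
grasp_force: 0.0
```

```bash
python3 - <<'E'
from h import *
st();o=get_obs();print(o["width"],R.from_rotvec(o["orientation"]).as_matrix()[:,2].round(3));print(far(c=0))
E
```

```text
15.45 q [-0.44  0.33  1.69 -0.    1.13 -1.78] ee px,py,z -3.4 -3.1 252.9 F [ 0.   0.3 -0.4]
0.6530659008298996 [-0.01   0.001 -1.   ]
('side', np.int64(223), array([0.234, 0.   ]))
```

Emit:
jog_arm:
  commands:
    - [-1, [-0.03, 0, 0.06], [0, 0, 0]]
    - [-1, [0, 0, 0.06], [0, 0, 0]]
    - [-1, [0, 0, 0.03], [0, 0, 0]]
    - [-1, [0, 0, 0.03], [0, 0, 0]]
    - [-1, [0, 0, 0.03], [0, 0, 0]]
    - [-1, [0, 0, 0.03], [0, 0, 0]]
    - [-1, [0, 0, 0.03], [0, 0, 0]]
    - [-1, [0, 0, 0.03], [0, 0, 0]]
    - [-1, [0, 0, 0.03], [0, 0, 0]]
    - [-1, [0, 0, 0], [0, 0, 0]]

```text
t: 16.5
ee_pos: [537.5, -242.9, 224.5]
orientation: [-0.365, -3.118, 0.005]
ft_force: [-1.1, 0.4, 6.0]
width: 0.2
grasp_force: 2.6
```

Emit:
jog_arm:
  commands:
    - [-1, [0, 0, 0.03], [0, 0, 0]]
    - [-1, [0, 0, 0.03], [0, 0, 0]]
    - [-1, [0, 0, 0.03], [0, 0, 0]]
    - [-1, [0, 0, 0], [0, 0, 0]]
    - [-1, [0, 0, 0], [0, 0, 0]]

```text
t: 17.0
ee_pos: [537.5, -242.9, 216.0]
orientation: [-0.365, -3.118, 0.005]
ft_force: [-2.3, 0.8, 7.0]
width: 0.4
grasp_force: 3.3
```

```bash
python3 - <<'E'
from h import *
st();print(far(c=0))
E
```

```text
17.0 q [-0.44  0.38  1.71 -0.    1.05 -1.78] ee px,py,z -2.7 2.4 216.0 F [-2.3  0.8  7. ]
('side', np.int64(229), array([0.222, 0.005]))
```

Emit:
jog_arm:
  commands:
    - [-1, [0, 0, 0.02], [0, 0, 0]]
    - [-1, [0, 0, 0.02], [0, 0, 0]]
    - [-1, [0, 0, 0.02], [0, 0, 0]]
    - [-1, [0, 0, 0], [0, 0, 0]]

```text
t: 17.45
ee_pos: [537.6, -242.9, 210.8]
orientation: [-0.365, -3.119, 0.005]
ft_force: [-4.8, 1.2, 15.2]
width: 0.4
grasp_force: 7.2
```

```bash
python3 - <<'E'
from h import *
st();print(far(c=0))
E
```

```text
17.45 q [-0.44  0.39  1.72 -0.    1.04 -1.78] ee px,py,z -2.7 2.5 210.8 F [-4.8  1.2 15.2]
('side', np.int64(223), array([-0.035,  0.003]))
```

Emit:
jog_arm:
  commands:
    - [-1, [0, 0, 0.018], [0, 0, 0]]
    - [-1, [0, 0, 0], [0, 0, 0]]
    - [-1, [0, 0, 0], [0, 0, 0]]
    - [-1, [0, 0, 0], [0, 0, 0]]
    - [-1, [0, 0, 0], [0, 0, 0]]

```text
t: 18.0
ee_pos: [537.6, -243.0, 209.6]
orientation: [-0.365, -3.119, 0.005]
ft_force: [-5.2, 3.6, 16.3]
width: 0.3
grasp_force: 8.1
```

```bash
python3 - <<'E'
from h import *
st();print(far(c=0))
E
```

```text
18.0 q [-0.44  0.39  1.72 -0.    1.03 -1.78] ee px,py,z -2.7 2.5 209.6 F [-5.2  3.6 16.3]
('side', np.int64(232), array([ 0.019, -0.   ]))
```

Emit:
jog_arm:
  commands:
    - [-1, [0, 0, -0.04], [0, 0, 0]]
    - [-1, [0, 0, -0.06], [0, 0, 0]]
    - [-1, [0, 0, -0.08], [0, 0, 0]]
    - [-1, [0, 0, -0.1], [0, 0, 0]]
    - [-1, [0, 0, -0.2], [0, 0, 0]]
    - [-1, [0, 0, -0.3], [0, 0, 0]]
    - [-1, [0.3, 0, -0.3], [0, 0, 0]]
    - [-1, [0.4, 0, 0], [0, 0, 0]]
    - [-1, [0, 0, 0], [0, 0, 0]]
    - [-1, [0, 0, 0], [0, 0, 0]]

```text
t: 19.05
ee_pos: [469.2, -226.5, 316.1]
orientation: [-0.365, -3.118, 0.005]
ft_force: [0.6, 0.2, 0.1]
width: 0.7
grasp_force: 0.0
```

```bash
python3 - <<'E'
from h import *
st();print(far(c=0))
P=cloud(get_image("side")).reshape(-1,3);u=(P[:,:2]-M)@px;v=(P[:,:2]-M)@py;z=P[:,2];k=(z>190)&(z<245)&(np.hypot(u,v)<30);print("knob",np.percentile(z[k],95))
t=get_image("top");cv2.imwrite("pics/f.png",cv2.resize(t["image"][140:270,120:340],None,fx=3,fy=3))
E
```

```text
19.05 q [-0.47  0.17  1.76 -0.    1.22 -1.81] ee px,py,z -3.0 -67.8 316.1 F [0.6 0.2 0.1]
('side', np.int64(226), array([0.233, 0.007]))
knob 234.85452208973882
```

View pics/f.png

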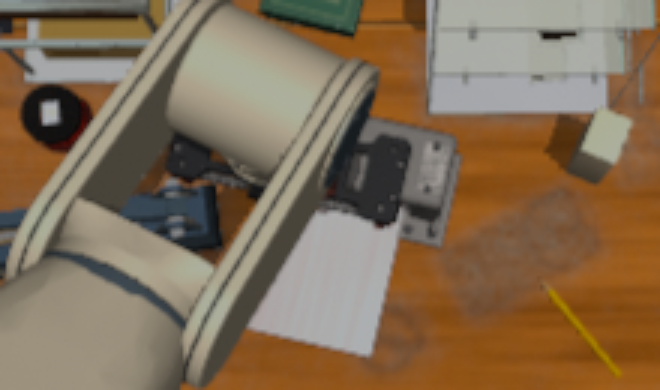

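The picture shows the arm clear above the press, with the carton (600,145) and the jar undisturbed. The measurements put the knob back up at 235 mm and the tube still on the line, so I'm handing in.

```bash
python3 -c "
from h import *
print(close_job())"
```

```text
the job is handed in; nothing more can be done
None
```

I handed the job in at about 19 s: the tube lies still within about 2 mm of the line, it was stamped at roughly 7–8 N (worked out from the wrist force), and the knob is back up. One move went wrong: the wrist hit its joint limits and the fingers knocked the tube about 65 mm along the bed, to about 5 mm short of the line. I nudged it the rest of the way before stamping; I saw no high force in the readings I took, but did not record that contact itself, and the judge's verdict was not shown.

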